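# Pack the sampling caddy

## Task

Pack the sampling caddy: put the square bottle in the square well, the lidded wide pot in the wide round well, the narrow pot in the narrow round well and the oblong slide box in the oblong well, each standing upright on the floor of its well, and let go of them. Leave the round bottle and the open pot without a lid standing where they are. The order does not matter.

Things in the scene. Friction and masses are not known exactly. Their poses are not given: they have to be found in the camera images.
- square_bottle_mid (a point): BELONGS. Closed bottle of SQUARE section, white plastic, grey ribbed round cap. Body 46 x 46 mm with straight sides to 66 mm above its underside, then a 22 mm neck and a 30 mm diameter cap; 90 mm tall in all, 110 g. This point is its centre, 45 mm above its underside; z is up, x and y are square to its flat sides.
- wide_pot_mid (a point): BELONGS. Low wide round pot WITH its lid on: white, ribbed grey screw lid of the same diameter, 56 mm diameter, 60 mm tall, 90 g. This point is its centre, 30 mm above its underside; z is up.
- narrow_pot_mid (a point): BELONGS. Narrow tall round pot, white, ribbed grey cap of the same diameter: 32 mm diameter, 78 mm tall, 60 g. This point is its centre, 39 mm above its underside; z is up.
- slide_box_mid (a point): BELONGS. Oblong upright slide box, white with a grey top: 62 mm (along its x) x 32 mm (along its y), 60 mm tall, 100 g. This point is its centre, 30 mm above its underside; z is up.
- round_bottle_mid (a point): STAYS. Look-alike of the square bottle: same white plastic, height (90 mm) and cap, but its body is ROUND, 46 mm diameter. This point is its centre, 45 mm above its underside.
- open_pot_mid (a point): STAYS. Look-alike of the wide pot: same white pot, 56 mm diameter and 60 mm tall, but open and empty, without a lid. This point is its centre, 30 mm above its underside.
- insert_square: Grey plastic insert, 94 x 94 x 18 mm, fixed in the caddy, with a SQUARE well 66 x 66 mm, open at the top, 14 mm deep, with a black floor. Origin: centre of its underside, 5 mm above the bench; the well is centred there, its floor 4 mm and rim 18 mm above the origin. x and y run along the sides of insert and well.
- insert_wide: Insert as above, with a WIDE ROUND well of 76 mm diameter, 14 mm deep. Same outside, origin and heights. The four inserts stand two by two, 96 mm apart, in one metal caddy (204 x 204 mm, rim 24 mm above the bench, low bar handles on two sides); which insert is in which quarter changes.
- insert_narrow: Insert as above, with a NARROW ROUND well of 52 mm diameter, 14 mm deep. Same outside, origin and heights.
- insert_slot: Insert as above, with an OBLONG well, 82 mm along its x and 52 mm along its y, 14 mm deep. Same outside, origin and heights.
Things that resemble listed ones, but are neither listed nor needed, are in the scene too. Leave any purple or yellow look-alike of the part that bears wide_pot_mid alone.

How it is judged:
By the outcome, as a careful person would: the job done as asked, in the order asked, and still so for the second after the job is handed in, with the robot touching nothing.
It also fails if it takes over 120 s, if anything falls off the work surface, if the arm or the gripper's body presses on something with over 40 N, if the wrist force passes 120 N, or if a joint passes its speed limit or range.

## Robot

A 6-joint arm with a two-finger parallel gripper is mounted at the origin on the work surface. World frame = base frame: x ahead of the robot, y to its left, z up, the work surface at z = 0. Lengths are in mm, angles in rad, forces in N, time in s.
With the tool pointing down it reaches from about 375 to 825 mm from the base axis. Payload 5.5 kg.
Tool frame: the origin (TCP) lies midway between the tips of the shut fingers; the grasp point (between the pads) lies 19 mm behind it; x points along the fingers, z is the direction in which the jaws open and shut, and the axes are right-handed (so a half turn about x gives the same grasp; the last joint's range is limited). The gripper opens to 85 mm and grips with 20 to 120 N. Pads are 22 mm wide; open, the fingers measure 114 mm over their backs; the gripper's body (76 mm by 85 mm) begins 54 mm behind the grasp point. The pads swing forward as they close: fully open they stand 13 mm farther back than shut.
Start: joints at [-1.268, 0.314, -0.047, 1.21, 0, 1.571], TCP at [178.913, -572.7, 231.299] pointing down, gripper open.
Joint ranges: [-2.67, 2.67], [-0.69, 1.73], [-1.03, 1.25], [-2.08, 2.16], [-1.42, 1.45], [-3.14, 3.14]. Speed limits (rad/s): [2.39, 2.39, 3.01, 3.14, 3.14, 3.14].

## Interface

Orientations are given as [roll, pitch, yaw] about the fixed x, y, z axes, in that order (R = Rz(yaw) Ry(pitch) Rx(roll)).
In Python, from rig import env, kin, imaging, job, sensors gives the robot as it stands. The module is installed in compiled form; this text tells all that it offers. Calls block until the motion is done:
- env.reach(position, orientation): joint-space move of the TCP to a pose.
- env.movel(position, v=150, attitude=None, until_force=None): straight line of the TCP; attitude=None keeps the orientation; v is the mean speed in mm/s. With until_force (N) it stops when the force on the tool has changed by that much, and returns True; else False.
- env.goto_joints(angles): joint-space move.
- env.move_gripper(opening): finger opening in mm; the grip force is fixed at half the most; returns when the fingers have stopped.
- env.sleep(seconds).
- kin.inverse_kinematics(position, orientation): joint angles nearest the present ones, or None.
- imaging.camera(name): name is "side" or "top"; returns the picture (420x560x3 uint8, red, green, blue); there is no depth.
- imaging.camera_info(name): a dict with "K" (3x3 intrinsics, pixels), "D" ([k1, k2, p1, p2, k3] as OpenCV has them; the pictures are not rectified), "extrinsics" (4x4, takes a point from camera to world coordinates). Camera axes: x right, y down, z forward; pixel columns grow to the right and rows downward; lengths in mm; the calibration is good to about 2 mm. A picture is of the moment at which its call begins. camera_info takes no time and is no camera call.
A pose or a line that the arm cannot do raises env.MotionError and nothing moves.
- job.hand_in(): hands the job in, once; it reports no verdict.
Readings, each from a call of its own:
- sensors.get_time(): time.
- sensors.get_joint_positions(): joint angles.
- sensors.get_joint_vel(): joint speeds.
- sensors.get_joint_efforts(): joint torques, N m.
- sensors.get_eef_pos(): TCP position.
- sensors.get_tool_rot(): TCP orientation.
- sensors.get_force(): force on the tool from outside, world axes, zero at the start.
- sensors.get_torque(): the same for the moment, N m.
- sensors.get_gripper_width(): finger opening in mm.
Only numpy, scipy, OpenCV 4.12 (cv2) and the standard library are available. Lean on these libraries where they do the work, as an engineer would, in place of code of your own. Each camera call takes 0.05 s, during which the arm holds its last target.

## Working session

There is one attempt and no reset: what is moved stays moved. The work goes in short steps, each a Python script; the robot and the scene stay as the last script left them, time stands still between calls to the robot, and variables do not carry over. Pictures are saved under pics/ and viewed, and the job is handed in when it is done.

```bash
mkdir -p pics; python3 - <<'E'
from rig import env, kin, imaging, job, sensors
import cv2, numpy as np
for n in("side","top"):
    im=imaging.camera(n); cv2.imwrite(f"pics/{n}0.png",im[:,:,::-1]); 
    i=imaging.camera_info(n); print(n,np.round(i["K"],1),i["D"],np.round(i["extrinsics"],3))
print(sensors.get_time(),sensors.get_tool_rot(),sensors.get_eef_pos())
E
```

```text
side [[539.2   0.  281.2]
 [  0.  539.2 208.6]
 [  0.    0.    1. ]] [-0.17219219  0.          0.          0.          0.        ] [[-8.36000e-01 -3.01000e-01  4.58000e-01 -5.10800e+00]
 [-5.48000e-01  4.25000e-01 -7.20000e-01  8.87171e+02]
 [ 2.20000e-02 -8.53000e-01 -5.21000e-01  7.22456e+02]
 [ 0.00000e+00  0.00000e+00  0.00000e+00  1.00000e+00]]
top [[464.7   0.  280. ]
 [  0.  464.7 207.4]
 [  0.    0.    1. ]] [-0.1589479  0.         0.         0.         0.       ] [[ 8.000000e-03 -9.840000e-01  1.760000e-01  3.453430e+02]
 [-1.000000e+00 -8.000000e-03  3.000000e-03  3.870000e+00]
 [-2.000000e-03 -1.760000e-01 -9.840000e-01  1.375685e+03]
 [ 0.000000e+00  0.000000e+00  0.000000e+00  1.000000e+00]]
0.1 [-3.13950544  1.56924663  1.87571776] [ 178.77803624 -572.19194403  230.50519881]
```

View pics/side0.png

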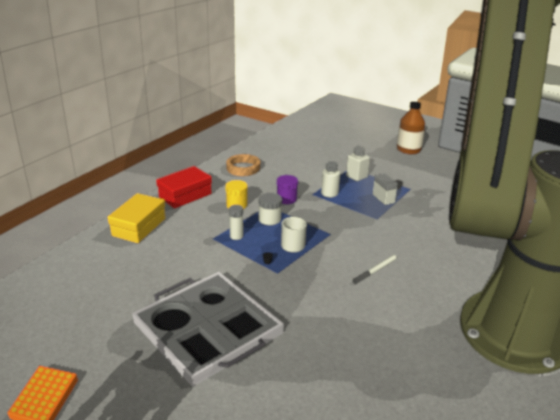

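View pics/top0.png

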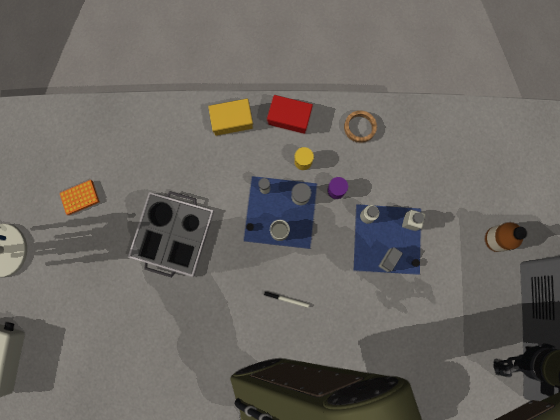

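The side view shows two blue mats. One holds the narrow pot, wide pot and open pot near (265,225). The other holds two bottles and the slide box near (360,180). The caddy is at (210,320) in the side view and (172,234) in the top view. I'll enlarge these areas.

```bash
python3 - <<'E'
import cv2
t=cv2.imread("pics/top0.png"); s=cv2.imread("pics/side0.png")
def c(im,x0,x1,y0,y1,k,n): cv2.imwrite(f"pics/{n}.png",cv2.resize(im[y0:y1,x0:x1],None,fx=k,fy=k,interpolation=cv2.INTER_CUBIC))
c(t,235,435,140,290,4,"t_parts"); c(t,120,225,180,285,5,"t_caddy")
c(s,205,425,130,280,3.6,"s_parts"); c(s,125,290,265,380,4.5,"s_caddy")
E
```

```text
(no output)
```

View pics/t_parts.png

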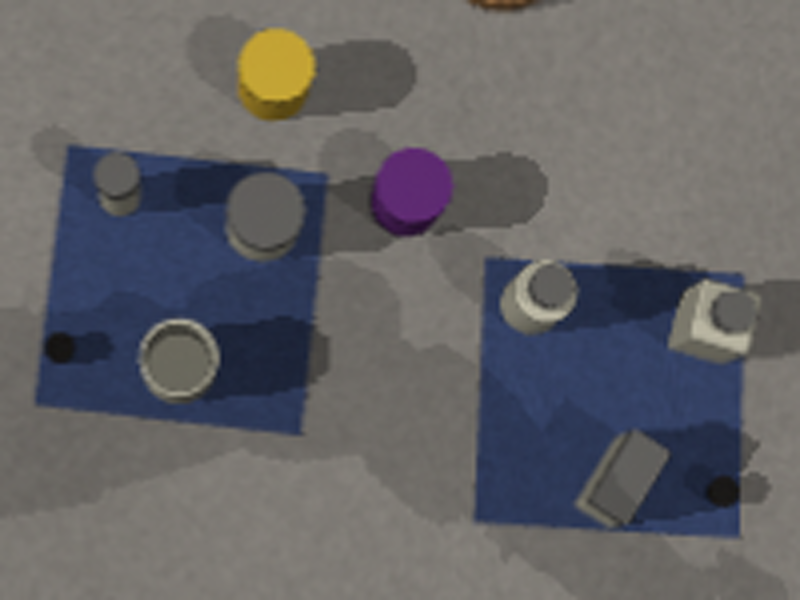

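View pics/t_caddy.png

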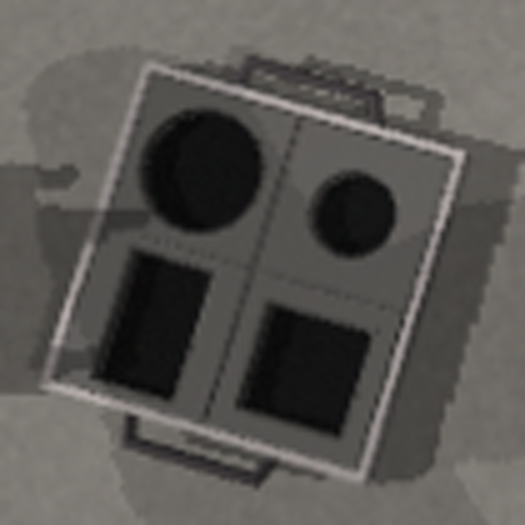

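View pics/s_parts.png

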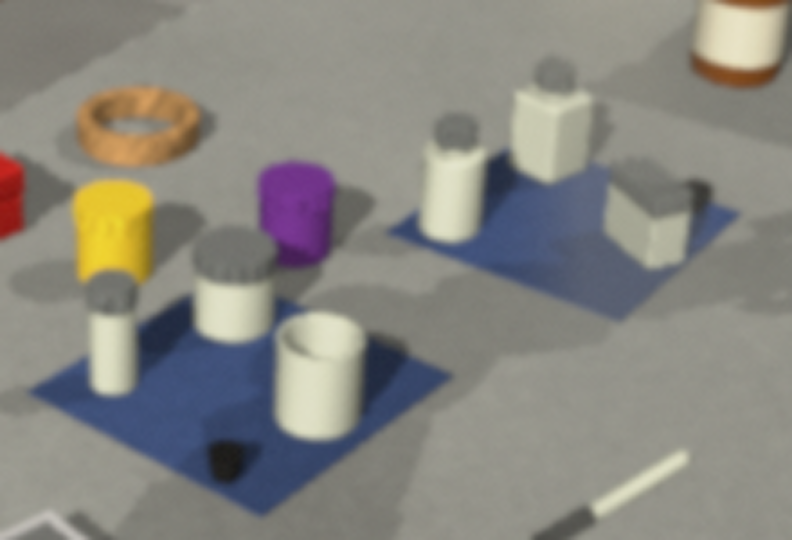

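View pics/s_caddy.png

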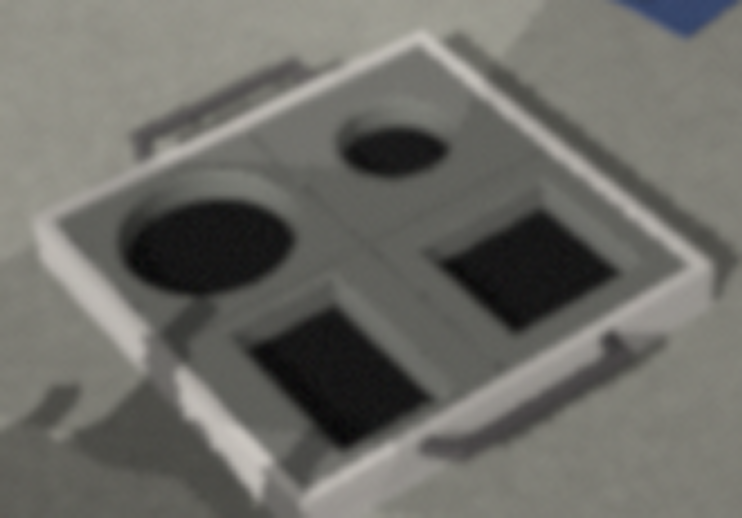

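```bash
cat > h.py <<'E'
from rig import env, kin, imaging, job, sensors
import cv2, numpy as np
I={n:imaging.camera_info(n) for n in("side","top")}
def proj(n,P):
    i=I[n]; T=np.linalg.inv(i["extrinsics"]); 
    return cv2.projectPoints(np.atleast_2d(P).astype(float),cv2.Rodrigues(T[:3,:3])[0],T[:3,3],i["K"],np.array(i["D"],float))[0][:,0]
def ray(n,uv,z):
    i=I[n]; p=cv2.undistortPoints(np.array([[uv]],float),i["K"],np.array(i["D"],float))[0,0]
    E=i["extrinsics"]; d=E[:3,:3]@[p[0],p[1],1]; o=E[:3,3]; return (o+d*(z-o[2])/d[2])[:2]
def uc(x,y,k,x0,y0): return ((x+.5)/k-.5+x0,(y+.5)/k-.5+y0)
E
python3 - <<'E'
from h import *
tp=lambda x,y,z:ray("top",uc(x,y,4,235,140),z)
sp=lambda x,y,z:ray("side",uc(x,y,3.6,205,130),z)
tc=lambda x,y,z:ray("top",uc(x,y,5,120,180),z)
sc=lambda x,y,z:ray("side",uc(x,y,4.5,125,265),z)
pr=lambda n,*a:print(n,*[np.round(q,1) for q in a])
pr("caddy t",*[tc(*p,24) for p in[(148,67),(463,154),(365,480),(46,385)]])
pr("caddy s",*[sc(*p,24) for p in[(38,225),(425,36),(708,265),(300,498)]])
pr("narrow",tp(117,174,78),sp(111,282,78)); pr("wide",tp(266,208,60),sp(236,247,60))
pr("sqcap",tp(735,311,90),sp(555,68,90)); pr("rdcap",tp(552,284,90)); pr("open",tp(180,356,60)); pr("box",tp(632,473,60))
pr("stopper",tp(722,490,20),tp(60,347,20))
E
python3 - <<'E'
import cv2
t=cv2.imread("pics/top0.png"); s=cv2.imread("pics/side0.png")
def c(im,x0,x1,y0,y1,k): return cv2.resize(im[y0:y1,x0:x1],None,fx=k,fy=k,interpolation=cv2.INTER_CUBIC)
import numpy as np
a=np.hstack([c(t,375,410,240,275,10),c(t,398,433,203,238,10)]);cv2.imwrite("pics/z1.png",a)
a=np.hstack([c(s,368,408,170,210,9),c(s,340,380,140,180,9)]);cv2.imwrite("pics/z2.png",a)
E
```

```text
caddy t [628.  402.7] [576.5 209.1] [383.7 260.6] [435.7 454.3]
caddy s [627.3 405.9] [574.9 210.1] [384.1 262.6] [439.4 454.3]
narrow [647.8  54.9] [649.1  54.3]
wide [627.6 -52.6] [626.2 -53.9]
sqcap [ 549.8 -385.1] [ 550.9 -382.7]
rdcap [ 568.2 -253.6]
open [519.2   8.7]
box [ 437.1 -314.3]
stopper [ 427.3 -391.4] [530.4  97.3]
```

View pics/z1.png

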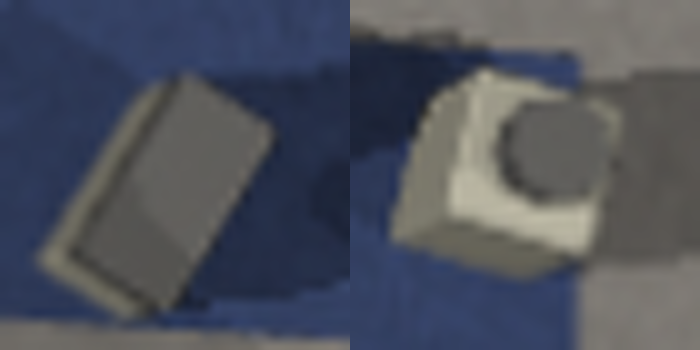

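View pics/z2.png

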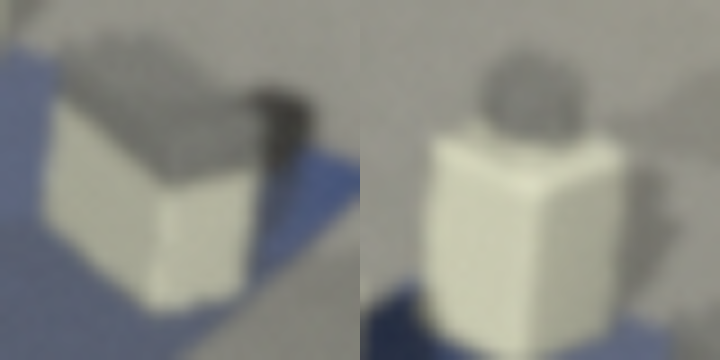

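The enlarged crops confirm the choices. The square bottle at top (413,220) has flat faces and a clear vertical edge, and its neighbour at (370,214) is round. The lidded grey wide pot is at top (301,192), and the pot at (280,229) is open. The yellow and purple pots stay untouched. Next I'll find the orientations and overlay wireframes.

```bash
cat >> h.py <<'E'
def R(a): return np.array([[np.cos(a),-np.sin(a)],[np.sin(a),np.cos(a)]])
def boxfit(P,w,l):
    "P corners in order (+,+),(-,+),(-,-),(+,-); returns centre,yaw"
    P=np.array(P);c=P.mean(0);M=np.array([[1,1],[-1,1],[-1,-1],[1,-1]])*[w/2,l/2]
    Q=P-c; a=np.arctan2((M[:,0]*Q[:,1]-M[:,1]*Q[:,0]).sum(),(M*Q).sum()); return c,a,np.abs(Q@R(a)-M).max()
E
python3 - <<'E'
from h import *
b=lambda x,y,z:ray("top",uc(x,y,10,375,240),z)
q=lambda x,y,z:ray("top",uc(x-350,y,10,398,203),z)
# box long edges: (190,73)->(72,252)
P=[b(*p,60) for p in[(190,73),(72,252),(168,310),(272,130)]]
print(np.round(P,1)); print("box",boxfit(P,62,32))
P=[q(*p,66) for p in[(482,72),(455,205),(592,252),(620,108)]]
print(np.round(P,1)); print("bot",boxfit(P,46,46))
C=[((628+627.3)/2,(402.7+405.9)/2),(575.7,209.6),(383.9,261.6),(437.5,454.3)]
print(boxfit([C[3],C[2],C[1],C[0]][::1],204,204), boxfit([C[0],C[3],C[2],C[1]],204,204))
E
```

```text
[[ 468.6 -317.9]
 [ 417.5 -282.4]
 [ 401.  -309.7]
 [ 452.3 -341.4]]
box (array([ 434.87866834, -312.83649396]), np.float64(-0.5787492456852377), np.float64(1.743257074371252))
[[ 575.8 -370.6]
 [ 536.9 -361.1]
 [ 523.4 -401.2]
 [ 565.5 -411.4]]
bot (array([ 550.3971984 , -386.06567662]), np.float64(-0.2625202326863609), np.float64(3.450733338598795))
(array([506.1875, 332.45  ]), np.float64(1.3072959079234705), np.float64(3.946043103057278)) (array([506.1875, 332.45  ]), np.float64(-0.2635004188714261), np.float64(3.9460431030571925))
```

```bash
cat >> h.py <<'E'
CY=-0.2635; CC=np.array([506.2,332.4])
W={k:CC+R(CY)@(48*np.array(s)) for k,s in dict(wide=(1,1),narrow=(1,-1),slot=(-1,1),square=(-1,-1)).items()}
OBJ=dict(narrow=(648.4,54.6),wide=(626.9,-53.2),square=(550.3,-384.9),box=(435.2,-313),round=(568.2,-253.6),open=(519.2,8.7))
def rect(c,a,w,l,z):
    p=np.array([[1,1],[-1,1],[-1,-1],[1,-1]])*[w/2,l/2]@R(a).T+c; return np.c_[p,[z]*4]
def circ(c,d,z):
    t=np.linspace(0,2*np.pi,33)[:-1]; return np.c_[c[0]+d/2*np.cos(t),c[1]+d/2*np.sin(t),0*t+z]
def overlay(n,im,shapes,k,x0,x1,y0,y1,out):
    o=cv2.resize(im[y0:y1,x0:x1,::-1],None,fx=k,fy=k,interpolation=cv2.INTER_CUBIC)
    for s in shapes:
        p=(proj(n,s)-[x0,y0]+.5)*k-.5; cv2.polylines(o,[np.round(p).astype(int)],True,(0,255,0),1)
    cv2.imwrite(out,o)
E
python3 - <<'E'
from h import *
S=[rect(CC,CY,204,204,24),circ(W["wide"],76,23),circ(W["narrow"],52,23),rect(W["slot"],CY,82,52,23),rect(W["square"],CY,66,66,23)]
O=OBJ
for z in(0,78):S.append(circ(O["narrow"],32,z))
for z in(0,60):S+= [circ(O["wide"],56,z),rect(O["box"],-.58,62,32,z)]
for z in(0,66):S.append(rect(O["square"],-.27,46,46,z))
S.append(circ(O["square"],30,90))
t=cv2.imread("pics/top0.png")[:,:,::-1];s=cv2.imread("pics/side0.png")[:,:,::-1]
overlay("top",t,S,2.5,120,435,150,290,"pics/ot.png"); overlay("side",s,S,2.6,120,425,135,385,"pics/os.png")
for n in("wide","narrow","slot","square"): print(n,W[n])
E
```

```text
wide [565.04538948 366.24110129]
narrow [540.04110129 273.55461052]
slot [472.35889871 391.24538948]
square [447.35461052 298.55889871]
```

View pics/ot.png

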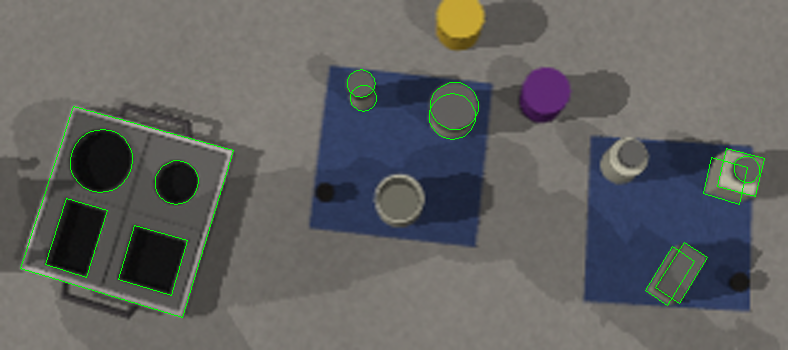

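View pics/os.png

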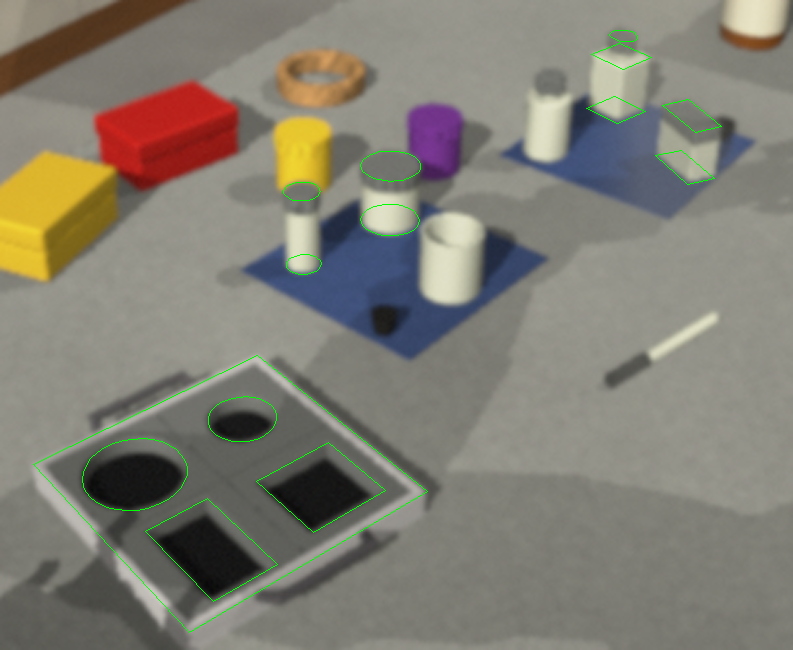

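Overlays in both cameras match the caddy, the wells and all the parts. I'll check that every pose is reachable before moving.

```bash
cat >> h.py <<'E'
H=np.pi/2
# name: pick xy, obj yaw, jaw offset from obj yaw, well, place yaw, grasp TCP z, pre-opening, release opening
def ori(a): return [0,H,a]
TASK=dict(
 square=(OBJ["square"],-.27,W["square"],CY,25,75,64),
 box=(OBJ["box"],-.58+H,W["slot"],CY+H,20,62,50),
 wide=(OBJ["wide"],0.,W["wide"],CY,20,85,74),
 narrow=(OBJ["narrow"],0.,W["narrow"],CY,25,62,50))
def opts(p,a,z):
    r=[]
    for k in(-1,0,1):
        q=kin.inverse_kinematics([*p,z],ori(a+k*np.pi))
        if q is not None: r.append((k,np.round(q,2)))
    return r
E
python3 - <<'E'
from h import *
for n,(p,a,w,b,z,o1,o2) in TASK.items():
    for e in(0,H):
        for lab,P,A,Z in(("pk",p,a,z),("pl",w,b,z+9),("hi",p,a,190),("hw",w,b,190)):
            print(n,round(e,1),lab,[(k,*q) for k,q in opts(P,A+e,Z)])
E
```

```text
square 0 pk [(-1, np.float64(-0.61), np.float64(0.58), np.float64(-0.13), np.float64(0.86), np.float64(0.0), np.float64(-1.91)), (0, np.float64(-0.61), np.float64(0.58), np.float64(-0.13), np.float64(0.86), np.float64(0.0), np.float64(1.23)), (1, np.float64(-0.61), np.float64(0.58), np.float64(-0.13), np.float64(0.86), np.float64(0.0), np.float64(-1.91))]
square 0 pl [(-1, np.float64(0.59), np.float64(0.36), np.float64(-0.47), np.float64(0.74), np.float64(0.0), np.float64(-0.72)), (0, np.float64(0.59), np.float64(0.36), np.float64(-0.47), np.float64(0.74), np.float64(0.0), np.float64(2.42)), (1, np.float64(0.59), np.float64(0.36), np.float64(-0.47), np.float64(0.74), np.float64(0.0), np.float64(-0.72))]
square 0 hi [(-1, np.float64(-0.61), np.float64(0.47), np.float64(0.08), np.float64(1.19), np.float64(0.0), np.float64(-1.91)), (0, np.float64(-0.61), np.float64(0.47), np.float64(0.08), np.float64(1.19), np.float64(0.0), np.float64(1.23)), (1, np.float64(-0.61), np.float64(0.47), np.float64(0.08), np.float64(1.19), np.float64(0.0), np.float64(-1.91))]
square 0 hw [(-1, np.float64(0.5
[... 9535 characters left out ...]
hi [(-1, np.float64(0.08), np.float64(0.43), np.float64(0.02), np.float64(1.16), np.float64(-0.0), np.float64(-3.06)), (0, np.float64(0.08), np.float64(0.43), np.float64(0.02), np.float64(1.16), np.float64(0.0), np.float64(0.08)), (1, np.float64(0.08), np.float64(0.43), np.float64(0.02), np.float64(1.16), np.float64(-0.0), np.float64(-3.06))]
narrow 1.6 hw [(-1, np.float64(0.47), np.float64(0.34), np.float64(-0.1), np.float64(1.13), np.float64(-0.0), np.float64(-2.41)), (0, np.float64(0.47), np.float64(0.34), np.float64(-0.1), np.float64(1.13), np.float64(0.0), np.float64(0.73)), (1, np.float64(0.47), np.float64(0.34), np.float64(-0.1), np.float64(1.13), np.float64(-0.0), np.float64(-2.41))]
```

```bash
cat >> h.py <<'E'
def pick(n):
    p,a,w,b,z,o1,o2=TASK[n]
    env.reach([*p,190],ori(a)); env.move_gripper(o1)
    env.movel([*p,z+70],v=200)
    hit=env.movel([*p,z],v=80,until_force=12)
    env.move_gripper(0); g=sensors.get_gripper_width(); e=sensors.get_eef_pos()
    env.movel([*p,190],v=150)
    print(n,"hit",hit,"grip",round(g,1),"tcp",np.round(e,1),"after",round(sensors.get_gripper_width(),1),"F",np.round(sensors.get_force(),1),"t",round(sensors.get_time(),1))
def place(n):
    p,a,w,b,z,o1,o2=TASK[n]
    env.reach([*w,190],ori(b)); env.movel([*w,z+40],v=150)
    hit=env.movel([*w,z+6],v=40,until_force=8)
    print("down",hit,np.round(sensors.get_eef_pos(),1),np.round(sensors.get_force(),1))
    return hit
def release(n):
    p,a,w,b,z,o1,o2=TASK[n]
    env.move_gripper(o2); e=sensors.get_eef_pos(); env.movel([*w,190],v=150)
    print("released",round(sensors.get_gripper_width(),1),"t",round(sensors.get_time(),1))
def snap(tag,x0=0,x1=560,y0=0,y1=420,k=1.4,n="side"):
    im=imaging.camera(n)[y0:y1,x0:x1,::-1]; cv2.imwrite(f"pics/{tag}.png",cv2.resize(im,None,fx=k,fy=k,interpolation=cv2.INTER_CUBIC))
E
python3 - <<'E'
from h import *
pick("square"); snap("p1")
E
```

```text
square hit False grip 45.5 tcp [ 551.  -385.4   25.9] after 45.3 F [-0.   0.1 -1.1] t 5.2
```

View pics/p1.png

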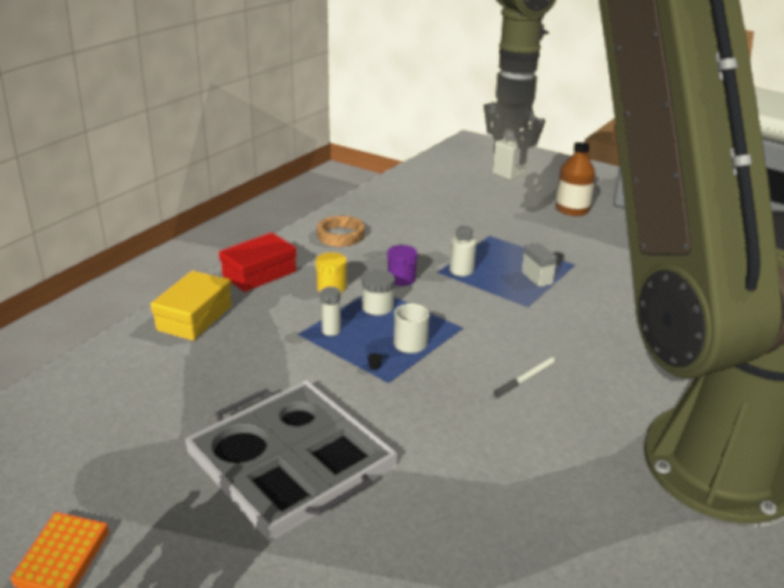

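The square bottle hangs upright in the gripper at (505,158), and nothing else has moved.

```bash
python3 - <<'E'
from h import *
place("square"); snap("p2")
E
```

```text
down True [446.8 298.2  32.9] [-1.7 -0.6  5.5]
```

View pics/p2.png

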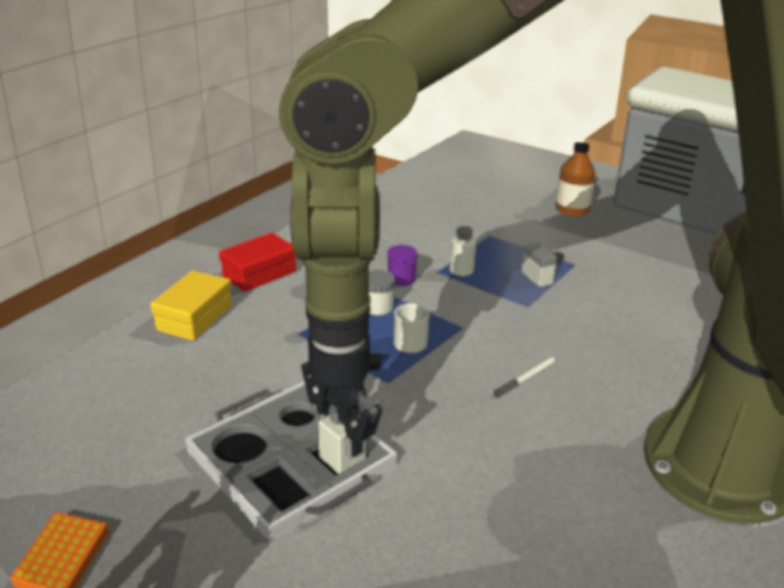

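The contact height of 32.9 mm is 7 mm above the pick, which fits the well floor minus about 2 mm of mat, so the bottle is on the floor of the well. I'll release it and move on to the box.

```bash
python3 - <<'E'
from h import *
release("square"); pick("box"); snap("p3a",120,300,220,380,4); snap("p3b")
E
```

```text
released 63.9 t 11.0
box hit False grip 31.6 tcp [ 435.7 -313.4   20.7] after 31.1 F [-0.6  0.4 -0.6] t 16.7
```

View pics/p3a.png

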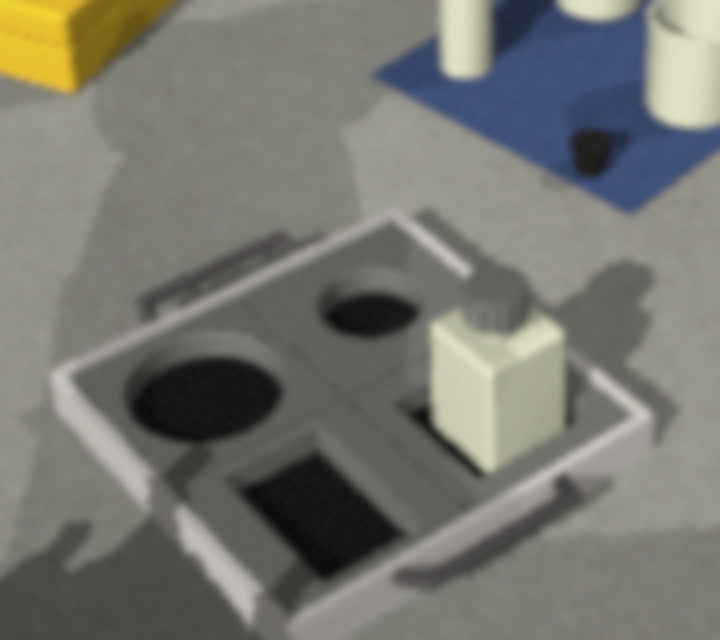

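View pics/p3b.png

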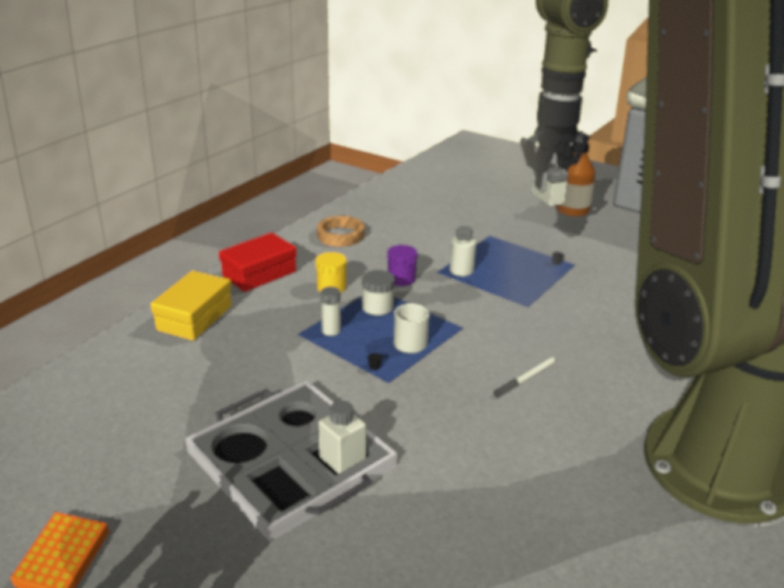

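The bottle stands upright in the square well at crop (495,380). The box is held at (551,187), so I'll check it for tilt.

```bash
python3 - <<'E'
from h import *
snap("p3c",360,440,80,160,7); 
E
```

```text
(no output)
```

View pics/p3c.png

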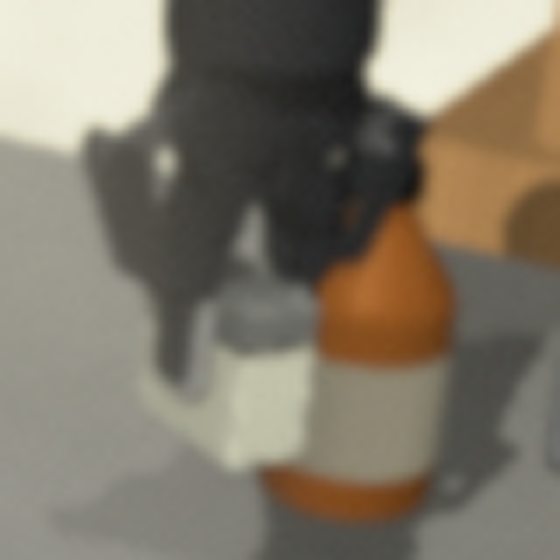

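The box hangs upright. The vertical edge at (230,400) is straight, so I'll place it.

```bash
python3 - <<'E'
from h import *
place("box"); release("box"); pick("wide"); snap("p4a",120,300,220,380,4); snap("p4b")
E
```

```text
down True [471.8 390.9  27.7] [-0.4  0.7  5.7]
released 50.0 t 22.7
wide hit False grip 55.1 tcp [627.7 -53.3  20.9] after 54.4 F [ 0.5  0.7 -0.6] t 28.2
```

View pics/p4a.png

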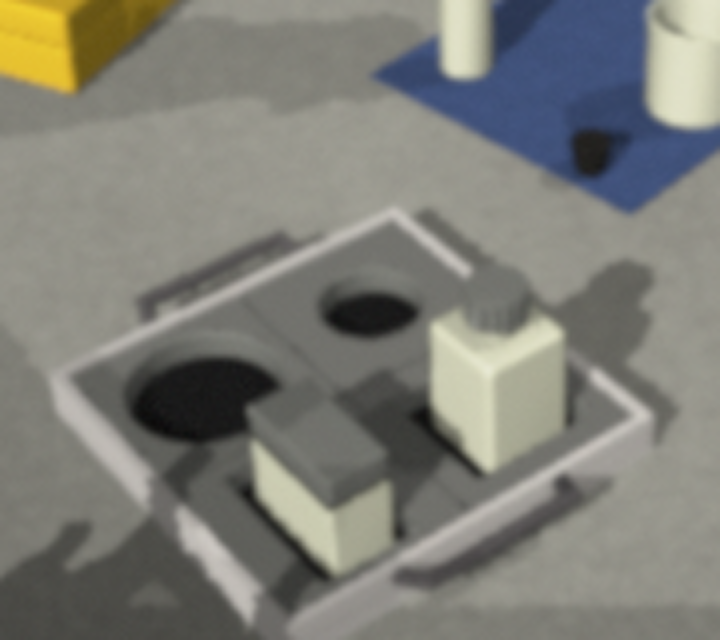

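View pics/p4b.png

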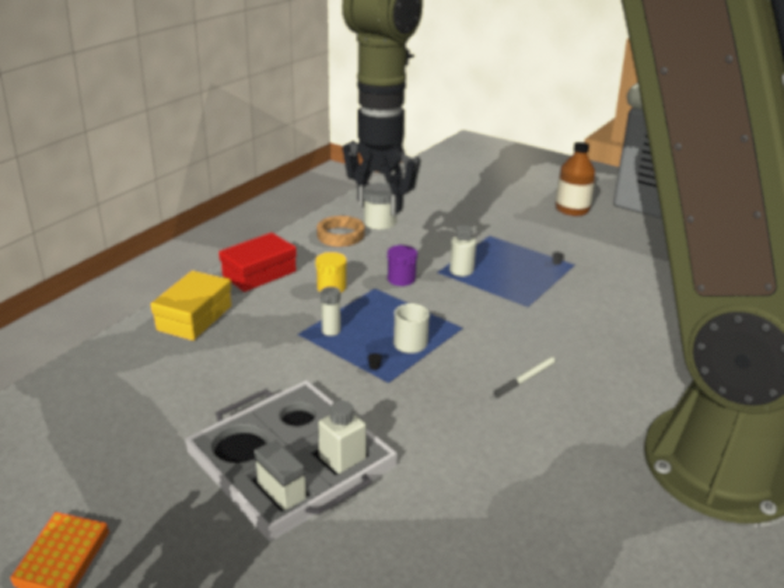

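The box stands upright in its slot at crop (320,480), and the wide pot is held level at (380,210). Next I'll place the wide pot and pick the narrow one.

```bash
python3 - <<'E'
from h import *
place("wide"); release("wide"); pick("narrow"); snap("p5a",120,300,220,380,4); snap("p5b")
E
```

```text
down True [564.4 365.9  28. ] [-0.9 -0.2  5.1]
released 73.6 t 33.2
narrow hit False grip 29.7 tcp [649.   54.6  25.7] after 29.8 F [ 0.2  0.2 -1.5] t 38.0
```

View pics/p5a.png

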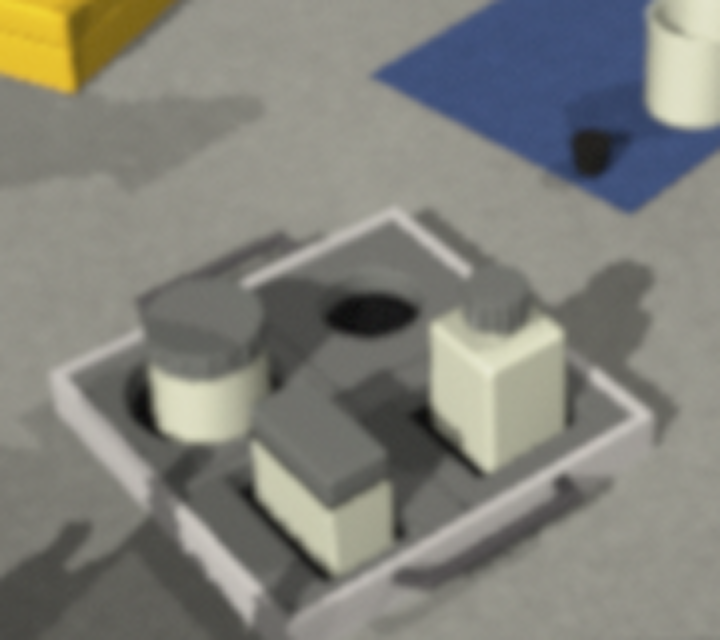

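View pics/p5b.png

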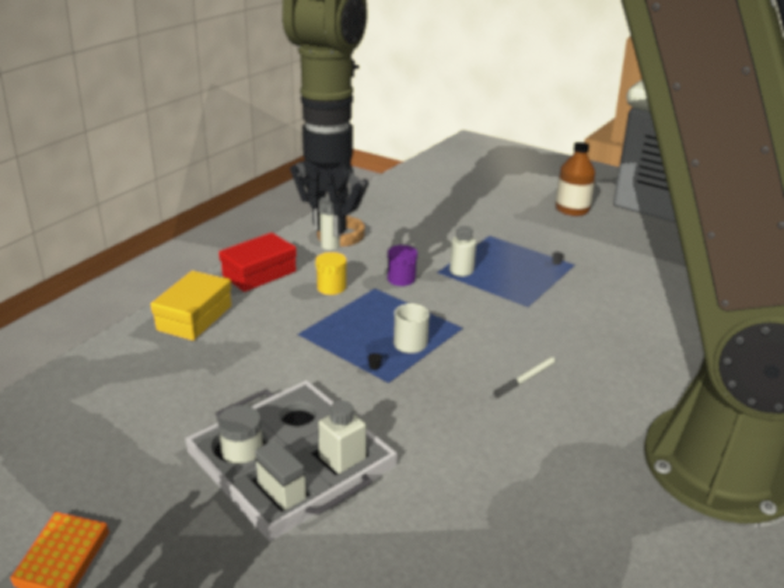

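The wide pot is upright in its well at crop (205,365), and the narrow pot is held upright at (330,225).

```bash
python3 - <<'E'
from h import *
place("narrow"); release("narrow")
env.goto_joints([-1.268,0.314,-0.047,1.21,0,1.571]); print(sensors.get_time())
s=imaging.camera("side");t=imaging.camera("top")
S=[]
for z in(9,87):S.append(circ(W["narrow"],32,z))
for z in(9,69):S+= [circ(W["wide"],56,z),rect(W["slot"],CY,62,32,z)]
for z in(9,75):S.append(rect(W["square"],CY,46,46,z))
for z in(2,92):S.append(circ(OBJ["round"],30,z))
S.append(circ(OBJ["open"],56,62))
overlay("side",s,[],4,120,300,220,380,"pics/f_sc.png"); overlay("side",s,S,2.6,120,425,135,385,"pics/f_s.png")
overlay("top",t,S,2.5,120,435,150,290,"pics/f_t.png")
E
```

```text
down True [539.5 273.3  32.7] [-0.3 -0.5  5.5]
released 50.1 t 42.4
45.5667
```

View pics/f_sc.png

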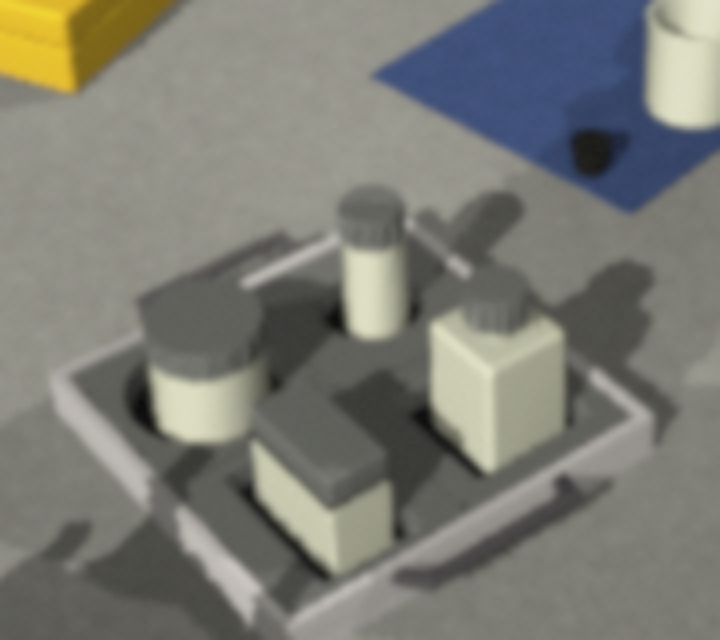

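View pics/f_s.png

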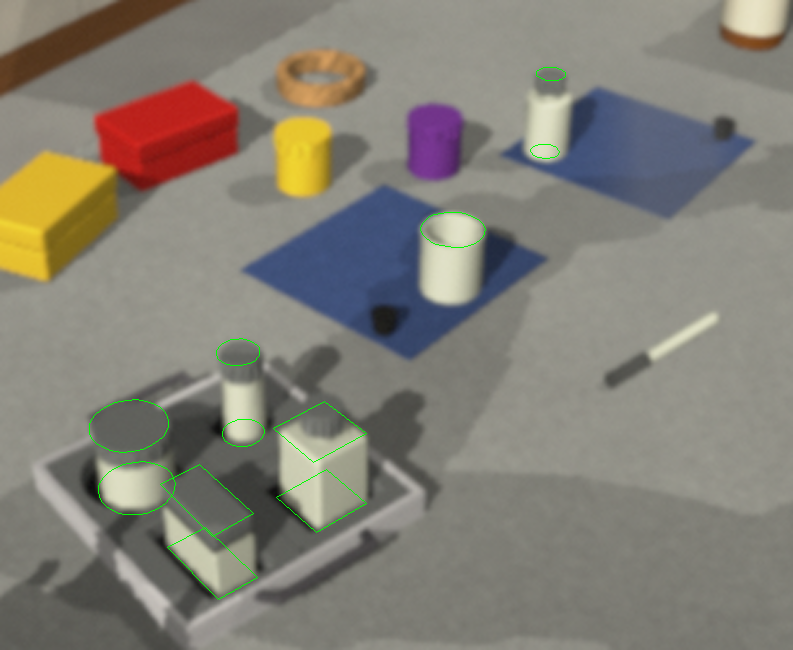

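View pics/f_t.png

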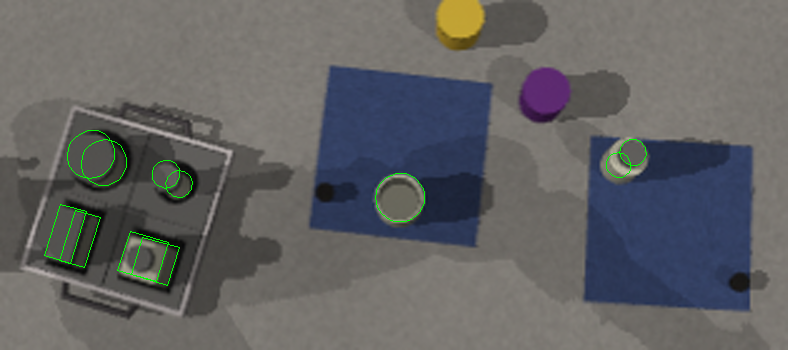

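All four parts sit at the predicted on-the-floor outlines in both views. The round bottle and the open pot haven't moved, and the arm is clear.

```bash
python3 - <<'E'
from h import *
job.hand_in(); print(sensors.get_time())
E
```

```text
the job is handed in; nothing more can be done
the job is handed in; nothing more can be done
```

I packed the square bottle, the slide box, the lidded wide pot and the narrow pot into their wells, let go of them, moved the arm clear and handed the job in. The clock stood at about 46 s of the 120 s allowed.

- **Placing:** Each part touched down 7 mm above its pick height. That fits the 9 mm well floor less about 2 mm, which I took to be the mat under the parts. Force readings stayed under 6 N at each set-down.
- **Final pictures:** In the last side and top views all four parts stand upright inside the outlines I predicted for them on the well floors. The round bottle and the open pot are where they started, and the yellow and purple pots look undisturbed.
- **Failed checks:** No check failed or disagreed. The hand-in reports no verdict.

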